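# Set a slab bevel table to its angle with a pendulum gauge and hold it

### The job

The bevel table has to be set for mitring clay slabs. Slide the angle gauge down into the close-fitting pocket on the front margin of the table's rocking top until it is fully home, with its dial facing out to the front (the robot's side), and let go of it; then take the lever on the table's right side and rock the top until the gauge's swinging black needle settles on the brass set hand. Finish while still holding the lever so that the top stays at that angle, ready to be clamped, and leave the other things on the table where they are.

Things in the scene. Friction and masses are not known exactly. Their poses are not given: they have to be found in the camera images.
- angle_gauge: loose pendulum angle gauge, upright: case 20 (x) x 72 (y) x 116 (z) mm, 0.24 kg; aluminium foot 25 mm high, its lowest 4 mm 1.5 mm narrower all round; white 61 mm dial on the -x face, centre 62 mm up, zero tick at the top, ticks every 5 degrees, long every 30; solid black grip 20 x 60 mm at z 94 to 116: grip it there across the 20 mm. Origin: centre of the underside
- needle (a joint): the gauge's black pendulum needle, weighted below, pointing up, behind a cover: it swings back to vertical and settles within about 1 s. Value: angle (rad) from the dial's zero, growing to the left of the dial seen from its front, 0 with the gauge upright; so it equals the gauge's tilt to the right
- needle_tip (a point): point of the needle, 28 mm from the dial centre; z runs along the needle
- set_hand (a joint): the gauge's brass set hand with a diamond tip, stiff, in front of the needle, which is longer and shows past its tip, set beforehand 0.2 to 0.42 rad (about 12 to 24 degrees) left of the dial's zero: the angle wanted. Same zero and sense as needle, so the needle is on it when both values are equal
- set_hand_tip (a point): tip of the set hand, 22 mm from the dial centre; z runs along the hand
- bevel_base: fixed plywood base of the bevel table, 240 (x) x 280 (y, from -105 to +175) x 22 mm high, with two wooden cheeks; x points to the back, y to the left, z up; turned up to 0.2 rad. Origin: on the table surface under the pivot
- bevel_table (a joint): tilt (rad) of the rocking plywood top about the pivot (along the base's x). Range -0.17 to 0.56; positive: right side (-y) down. Heavier on the left, it rests at -0.17 and falls back there when let go; 1 to 4 N at the lever moves it, nearly no friction. Board 200 (x) x 240 (y, -85 to +155) x 12 mm, upper face 24 mm above the pivot, 10 mm fence on its right edge
- pivot (a point): point on the pivot axis at the middle of the base, 125 mm above the work surface; axes of the base
- pocket (a point): centre of the floor of the aluminium pocket on the rocking top, 83 mm to the front of pivot and 24 mm above it in the top's frame; turns with the top: z out of the mouth, x to the back, y left. Inside 22.4 (x) x 74.4 (y) mm, walls 4 mm, 22 mm deep, flared lips up to 25 mm. The gauge goes in with its x along the pocket's x
- lever_grip (a point): middle of the tilt lever's black round hand grip (17 mm thick, 70 mm long, on a 10 mm rod pointing out of the top's right edge along -y), on its axis: 170 mm right of pivot, 50 mm behind and 6 mm above it in the top's frame; about 0.16 m above the work surface at rest; axes of the top
- trinket_box: bystander: octagonal cream bisque box with lid, 75 x 75 x 100 mm, origin under its centre
- jar_teal: bystander: short white glaze jar, 64 mm wide, 87 mm tall, origin under its centre
- jar_mist_b: bystander: tall dark glaze jar with white lid, 66 mm wide, 150 mm tall, origin under its centre
- rubber_rib: bystander: flat kidney-shaped rubber rib, 45 x 96 x 9 mm, origin under its centre
- glaze_pen: bystander: pale underglaze pen lying flat, 14 x 142 x 16 mm, origin under its centre
Not all that is in view belongs to the job. There is more than one size of the angle_gauge; the one meant has the size given above.

How it is judged:
By the outcome, as a careful person would: the job done as asked, in the order asked, and still so for the second after the job is handed in, while the arm keeps its last pose, push and grip.
It also fails if it takes over 51 s, if anything falls off the work surface, if the arm or the gripper's body presses on something with over 40 N, if the wrist force passes 120 N, or if a joint passes its speed limit or range.

### The arm

A 7-joint arm with a two-finger parallel gripper is mounted at the origin on the work surface; the furniture and walls round the work are solid. World frame = base frame: x ahead of the robot, y to its left, z up, the work surface at z = 0. Lengths are in m, angles in rad, forces in N, time in s.
With the tool pointing down it reaches from about 0.35 to 0.9 m from the base axis. Payload 7.2 kg.
Tool frame: the origin (TCP) lies at the very end of the fingers, on their centre line; the grasp point (between the pads) lies 19 mm behind it; z points along the fingers, y is the line along which they close (so a half turn about z gives the same grasp; the last joint's range is limited). The gripper opens to 88 mm and grips with 3 to 60 N. Pads are 20 mm wide; open, the fingers measure 115 mm over their backs; the gripper's body (75 mm by 178 mm) begins 61 mm behind the grasp point.
Start: joints at [-1.311, 0.411, -0.013, 1.596, 0.006, 1.134, -0.082], TCP at [0.201, 0.592, 0.223] pointing down, gripper open.
Joint ranges: [-2.95, 2.95], [-0.29, 1.99], [-1.47, 1.44], [0.14, 2.54], [-1.03, 4.17], [0.13, 1.85], [-2.86, 2.86]. Speed limits (rad/s): [2.39, 2.39, 3.01, 3.01, 3.14, 3.14, 3.14].

### API

Orientations are given as a 3x3 rotation matrix whose columns are the frame's x, y, z axes.
In Python, from cell import read_state, read_camera, close_job, search_frame, masks_of, tip_of gives the robot as it stands.
- The arm moves only by the tool arm_command, never from a script. Its argument "targets" is a list of rows, each an object with "fingers": the opening, from -1 (shut) to 1 (fully open); "linear": the shift along the tool's x, y, z in units of 80 mm (1.0 is 80 mm), a list of three; "yaw": the turn about the tool's z in units of 30 degrees (1.0 is 30 degrees). In form: [{"fingers": fingers, "linear": [tx, ty, tz], "yaw": yaw}, ...]. A call has 1 to 8 rows; each row shifts and turns the commanded pose from where the row before left it, along the tool's axes as they then stand; what a row does not reach is not made up. A row lasts 1/10 s, in which the tool goes at most 50 mm and 8.59 degrees, less where a joint would pass 70% of its speed; a pose out of reach is approached as far as the arm can. A call with a number of a shift or a turn outside -1 to 1 is refused whole. A call with a gripper value outside its range is refused whole. The fingers move at their own pace and stop on an object; "grip_force" is the grip in N (left out, the last holds). Time passes only in rows, so rows that do not move let the fingers close. It gives the time, the measured TCP pose, the force, the opening and the grip force at its end, in the units of the state.
- read_state(): the state, without advancing time (a new reading comes with each control period).
- read_camera(name): name is "side" or "top"; returns a dict with "img" (384x512x3 uint8, blue, green, red), "fovy" (degrees; the focal length in pixels is half the picture's height over the tangent of half this angle, whatever the lens; pixels are square), "cx", "cy" (the principal point, pixels), "rvec" (rotation vector, rad) and "tvec" (3), from world to camera coordinates, as OpenCV has them. Camera axes: x right, y down, z forward; pixel columns grow to the right and rows downward; lengths in m; the calibration is good to about 2 mm. A picture is of the moment at which its call begins. There is no depth.
- close_job(): hands the job in; it is judged then, once.
Trained networks look in the newest picture that a camera, given by its name, has taken for a name from the list of things; names that differ only in an ending like _2 or _b are one class to them, and where a whole thing is asked for, a point or a joint stands for the part that bears it (a point fixed in the world has none). Each returns a list of dicts, best first, with "p" (0 to 1); they miss things now and then, are a little off and sometimes report something else, mostly with a low value. They report only what shows in the picture. A call takes as long as a camera call. They do not tell look-alikes from the thing itself.
- search_frame(camera, label): "centre" ([column, row] in pixels, amid what is visible of it).
- masks_of(camera, label): "region" (384x512 bool, what is visible of it) and "centre" ([column, row] in pixels, amid what is visible of it).
- tip_of(camera, label): "centre" ([column, row] in pixels: a listed point, or the origin of a listed thing).
The state is a dict: "clock": time; "qpos": joint angles; "qd": joint speeds; "joint_torque": joint torques, N m; "tool_pos": TCP position; "ee_rot": TCP orientation; "wrist_force": force on the tool from outside, world axes, zero at the start; "wrist_torque": the same for the moment, N m; "width": finger opening in m; "gripper_force": force on a finger pad.
Only numpy, scipy, OpenCV 4.12 (cv2) and the standard library are available. Lean on these libraries where they do the work, as an engineer would, in place of code of your own. Each camera call takes 0.05 s, during which the arm holds its last target. There are 200 camera calls.

## Working session

There is one attempt and no reset: what is moved stays moved. The work goes in short steps, Python scripts to look and compute and a tool call to move; the robot and the scene stay as the last step left them, time stands still between calls to the robot, and variables do not carry over. Pictures are saved under pics/ and viewed, at most 10 in all, crops included, and the job is handed in when it is done.

Besides the shell and the picture viewer there is one more tool, called after "Request:" as name(argument=value, ...), one argument or row to a line, values as JSON. arm_command: Moves the arm, as the interface text tells. Shifts and turns lie within -1 to 1; 1 stands for 80 mm of shift or 30 degrees of turn. Its arguments: {"type":"object","properties":{"targets":{"type":"array","items":{"type":"object","properties":{"fingers":{"type":"number"},"linear":{"type":"array","items":{"type":"number"}},"yaw":{"type":"number"}}}},"grip_force":{"type":"number"}},"required":["targets"]}

```bash
mkdir -p pics; cat > h.py <<'E'
import numpy as np, cv2
from cell import *
def cam(n):
    c=read_camera(n); f=192/np.tan(np.radians(c["fovy"])/2)
    c["K"]=np.array([[f,0,c["cx"]],[0,f,c["cy"]],[0,0,1]]); c["R"]=cv2.Rodrigues(np.array(c["rvec"],float))[0]
    c["t"]=np.array(c["tvec"],float).reshape(3); return c
def proj(c,P):
    q=(np.asarray(P)@c["R"].T+c["t"])@c["K"].T; return q[...,:2]/q[...,2:]
def ray(c,uv):
    d=c["R"].T@np.linalg.inv(c["K"])@np.array([uv[0],uv[1],1.]); return -c["R"].T@c["t"],d
def atz(c,uv,z):
    o,d=ray(c,uv); return o+d*(z-o[2])/d[2]
def tri(cs,uvs):
    A=[];b=[]
    for c,uv in zip(cs,uvs):
        o,d=ray(c,uv); d=d/np.linalg.norm(d); M=np.eye(3)-np.outer(d,d); A.append(M); b.append(M@o)
    A=np.vstack(A);b=np.hstack(b); x=np.linalg.lstsq(A,b,rcond=None)[0]; return x,np.linalg.norm(A@x-b)
E
python3 - <<'E'
from h import *
np.set_printoptions(precision=4,suppress=True)
s=read_state(); print(s["clock"],s["tool_pos"],s["ee_rot"],s["width"])
C={n:cam(n) for n in("side","top")}
for n,c in C.items():
    cv2.imwrite(f"pics/{n}0.png",c["img"] if 0 else cv2.resize(c["img"],(768,576),interpolation=cv2.INTER_CUBIC)); print(n,c["fovy"],-c["R"].T@c["t"],c["R"][2])
for l in["angle_gauge","needle_tip","set_hand_tip","bevel_base","pivot","pocket","lever_grip","trinket_box","jar_teal","jar_mist_b","rubber_rib","glaze_pen"]:
    for n in C: print(l,n,[(np.round(r["centre"],1).tolist(),round(float(r["p"]),2)) for r in tip_of(n,l)])
E
```

```text
0.0 [0.2011 0.5912 0.2218] [[-0.9468  0.3219 -0.0004]
 [ 0.3219  0.9468 -0.0015]
 [-0.0001 -0.0016 -1.    ]] 0.08767132232853353
side 54.8714215519253 [0.1536 1.1116 0.8643] [ 0.2438 -0.8055 -0.5402]
top 51.45174395171196 [0.3976 0.0144 1.3082] [ 0.092  -0.0149 -0.9957]
angle_gauge side [([290.2, 236.0], 0.74), ([202.6, 269.9], 0.65), ([222.2, 287.5], 0.64)]
angle_gauge top [([232.4, 249.6], 0.92), ([155.5, 179.6], 0.59), ([140.1, 201.7], 0.57)]
needle_tip side []
needle_tip top []
set_hand_tip side []
set_hand_tip top [([261.8, 178.1], 0.42), ([326.8, 245.0], 0.29)]
bevel_base side [([242.8, 213.2], 0.9)]
bevel_base top [([260.4, 182.9], 0.87)]
pivot side [([241.9, 187.3], 0.8)]
pivot top [([258.0, 178.0], 0.9), ([319.7, 167.5], 0.49)]
pocket side [([258.1, 190.4], 0.62), ([236.2, 309.1], 0.21)]
pocket top [([251.5, 203.6], 0.74)]
lever_grip side [([248.7, 159.8], 0.61)]
lever_grip top [([321.7, 168.4], 0.73)]
trinket_box side [([174.6, 292.4], 0.75)]
trinket_box top [([122.2, 161.5], 0.88), ([369.6, 219.6], 0.27)]
jar_teal side [([286.3, 270.8], 0.76)]
jar_teal top [([184.2, 256.7], 0.66)]
jar_mist_b side []
jar_mist_b top [([369.6, 220.3], 0.61)]
rubber_rib side []
rubber_rib top [([325.2, 245.2], 0.81)]
glaze_pen side [([238.0, 313.6], 0.58)]
glaze_pen top [([115.4, 227.0], 0.73)]
```

View pics/side0.png

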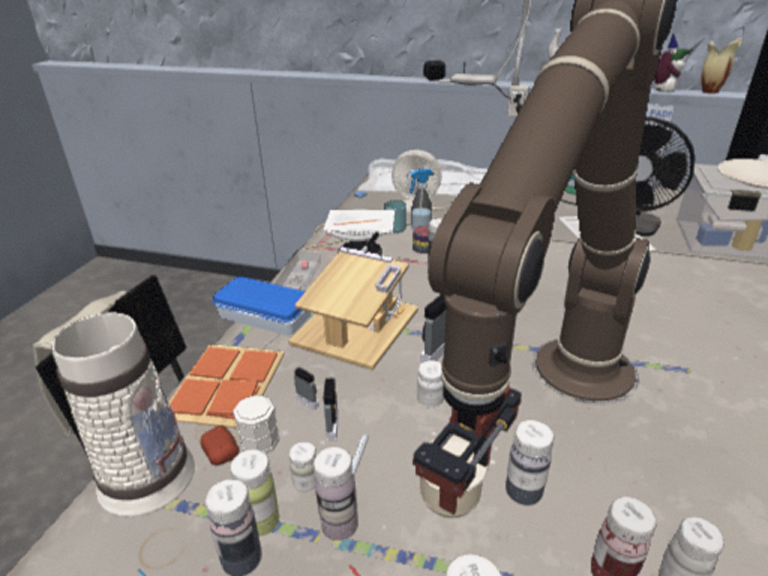

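View pics/top0.png

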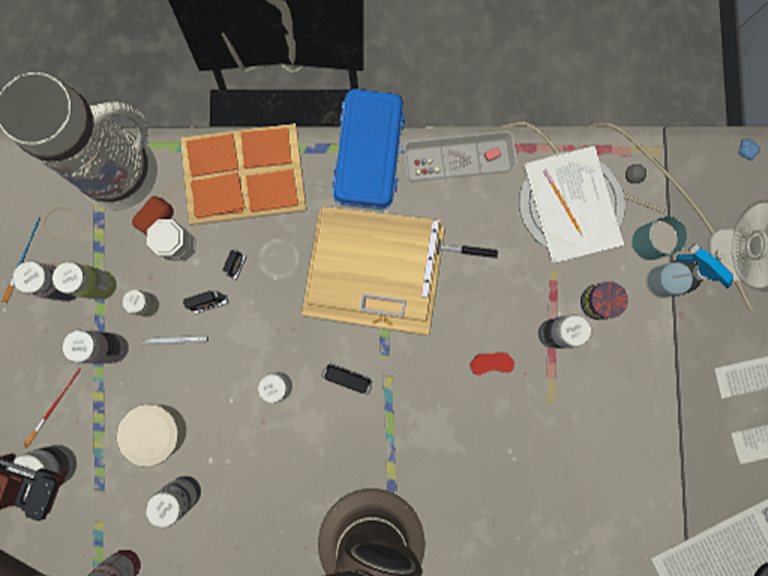

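```bash
python3 - <<'E'
from h import *
np.set_printoptions(precision=4,suppress=True)
C={n:cam(n) for n in("side","top")}
for n,c in C.items():
    for r in masks_of(n,"angle_gauge"):
        m=r["region"].astype(np.uint8); print(n,round(float(r["p"]),2),m.sum(),np.round(r["centre"],1),cv2.minAreaRect(np.argwhere(m)[:,::-1].astype(np.float32)))
t=C["top"]["img"];s=C["side"]["img"]
a=cv2.resize(t[150:270,120:260],None,fx=4,fy=4,interpolation=cv2.INTER_CUBIC)
b=cv2.resize(s[190:300,190:300],(480,480),interpolation=cv2.INTER_CUBIC)
b=b[:, :240+0] if 0 else b
w=np.hstack([cv2.resize(a,(466,400)),cv2.resize(b,(334,334)) if 0 else np.vstack([cv2.resize(b,(334,334)),np.zeros((66,334,3),np.uint8)])])
cv2.imwrite("pics/c1.png",w)
for uv in[(232.4,249.6),(155.5,179.6),(140.1,201.7)]: print(atz(C["top"],uv,0.0))
for uv in[(290.2,236),(202.6,269.9),(222.2,287.5)]: print(atz(C["side"],uv,0.0))
P,e=tri([C["top"],C["side"]],[(321.7,168.4),(248.7,159.8)]);print("lever",P,e)
P,e=tri([C["top"],C["side"]],[(251.5,203.6),(258.1,190.4)]);print("pocket",P,e)
P,e=tri([C["top"],C["side"]],[(258,178),(241.9,187.3)]);print("pivot",P,e)
P,e=tri([C["top"],C["side"]],[(260.4,182.9),(242.8,213.2)]);print("base",P,e)
E
```

```text
side 0.98 591 [289.2 221. ] ((289.4845275878906, 219.17510986328125), (15.586502075195312, 44.97233581542969), 5.04245138168335)
side 0.86 331 [201.7 260.8] ((203.3725128173828, 258.6107482910156), (28.674579620361328, 14.07661247253418), 79.99201965332031)
side 0.66 362 [220.  274.5] ((220.5, 272.5), (41.0, 9.0), 90.0)
top 0.6 362 [232.4 253.7] ((231.44827270507812, 252.37928771972656), (33.05377197265625, 11.884502410888672), 21.801406860351562)
top 0.57 173 [153.1 177.7] ((155.8275909423828, 176.4310302734375), (10.770329475402832, 17.26966667175293), 21.801406860351562)
top 0.51 251 [135.4 201.6] ((136.6926727294922, 201.14222717285156), (10.440306663513184, 27.298051834106445), 73.3007583618164)
[0.3532 0.045  0.    ]
[0.5847 0.2977 0.    ]
[0.5118 0.3471 0.    ]
[0.352  0.0431 0.    ]
[0.5953 0.296  0.    ]
[ 0.5041  0.3524 -0.    ]
lever [ 0.5926 -0.2216  0.1557] 0.00026561692643282275
pocket [ 0.4914 -0.015   0.1425] 0.00031101317833846066
pivot [ 0.5656 -0.0361  0.1326] 0.004612521848497283
base [ 0.5697 -0.0491  0.0014] 0.0025918186617308707
```

View pics/c1.png

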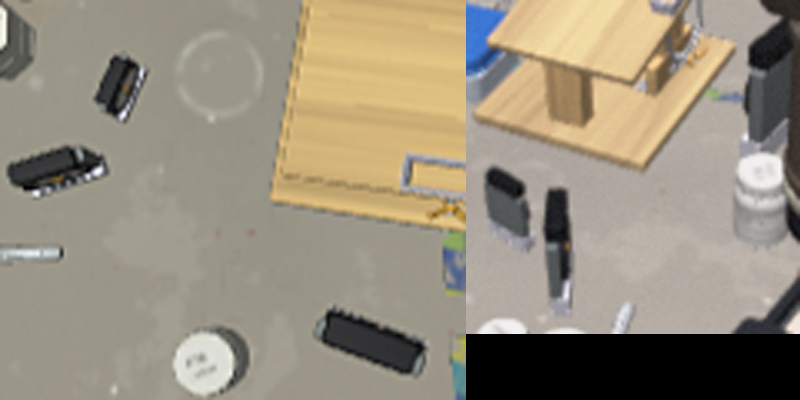

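```bash
cat > fit.py <<'E'
from h import *
from scipy.optimize import minimize
def sil(c,x,y,yaw,s,z0=0.):
    # foot/case + grip (72x20 to z .094, 60x20 to .116)
    m=np.zeros((384*4,512*4),np.uint8); R=np.array([[np.cos(yaw),-np.sin(yaw)],[np.sin(yaw),np.cos(yaw)]])
    for hy,za,zb in((.036,0,.094),(.030,.094,.116)):
        P=np.array([[a*.010,b*hy,z] for a in(-1,1) for b in(-1,1) for z in(za,zb)])*s
        P[:,:2]=P[:,:2]@R.T+[x,y]; P[:,2]+=z0
        h=cv2.convexHull(np.round((proj(c,P)+.5)*4).astype(np.int32)); cv2.fillConvexPoly(m,h,1)
    return cv2.resize(m.astype(np.float32),(512,384),interpolation=cv2.INTER_AREA)
def fit(obs,p0,free_s=True):
    # obs: (cam,mask)
    def cost(p):
        q=list(p) if free_s else list(p)+[1.]
        t=0
        for c,m in obs:
            a=sil(c,*q); t+=1-np.minimum(a,m).sum()/np.maximum(a,m).sum()
        return t
    n=4 if free_s else 3
    d=np.diag([.008,.008,.2,.15][:n]); p0=np.array(p0[:n],float)
    r=minimize(cost,p0,method="Nelder-Mead",options=dict(initial_simplex=np.vstack([p0,p0+d]),xatol=1e-4,fatol=1e-4,maxiter=150))
    return r.x,r.fun
E
python3 - <<'E'
from fit import *
np.set_printoptions(precision=4,suppress=True)
C={n:cam(n) for n in("side","top")}
M={n:[r for r in masks_of(n,"angle_gauge")] for n in C} if 0 else {}
for n in C: M[n]=masks_of(n,"angle_gauge")
for g in[((232,253),(289,221),(.353,.044)),((153,178),(202,261),(.59,.297)),((136,201),(220,274),(.508,.35))]:
    o=[]
    for n,uv in(("top",g[0]),("side",g[1])):
        b=[r for r in M[n] if np.hypot(*(np.array(r["centre"])-uv))<9]
        if b: o.append((C[n],b[0]["region"].astype(np.float32)))
        else: print("miss",n)
    for ob in (o,o[:1]) :
        rs=[fit(ob,(*g[2],yaw,s)) for yaw in(-.5,0,.5) for s in(.8,1.2)]
        print(g[2],min(rs,key=lambda r:r[1]))
E
```

```text
miss top
(0.353, 0.044) (array([ 0.3601,  0.0253, -0.1209,  1.2378]), np.float64(0.1291552186012268))
(0.353, 0.044) (array([ 0.3601,  0.0253, -0.1209,  1.2378]), np.float64(0.1291552186012268))
(0.59, 0.297) (array([0.5908, 0.2872, 1.1862, 0.7341]), np.float64(0.23792028427124023))
(0.59, 0.297) (array([0.5896, 0.288 , 1.2544, 0.723 ]), np.float64(0.08181244134902954))
(0.508, 0.35) (array([0.5094, 0.3436, 0.2921, 0.9405]), np.float64(0.19106292724609375))
(0.508, 0.35) (array([0.5081, 0.344 , 0.3245, 0.9256]), np.float64(0.06450235843658447))
```

```bash
cat > board.py <<'E'
from fit import *
def Rx(t): return np.array([[1,0,0],[0,np.cos(t),-np.sin(t)],[0,np.sin(t),np.cos(t)]])
def Rz(t): return np.array([[np.cos(t),-np.sin(t),0],[np.sin(t),np.cos(t),0],[0,0,1]])
def top2w(P,b,th): # b=x,y,yaw
    return (np.asarray(P)@Rx(th).T+[0,0,.125])@Rz(b[2]).T+[b[0],b[1],0]
E
python3 - <<'E'
from board import *
np.set_printoptions(precision=4,suppress=True)
C={n:cam(n) for n in("side","top")}
o=[]
for n,uv in(("top",(136,201)),("side",(220,274))):
    b=[r for r in masks_of(n,"angle_gauge") if np.hypot(*(np.array(r["centre"])-uv))<9]
    if b: o.append((C[n],b[0]["region"].astype(np.float32)))
print("gauge",len(o),[fit(o,(.509,.344,y),False) for y in(.2,.45)])
# wood colour edges: fit board front/left/back corners using mask of warm wood in both views
B=np.array([[sx*.1,y,z] for sx in(-1,1) for y in(-.085,.155) for z in(.012,.024)])
E_=np.array([[x,y,z] for x in(-.12,.12) for y in(-.105,.175) for z in(0,.022)])
ob=[]
for n,c in C.items():
    hsv=cv2.cvtColor(c["img"],cv2.COLOR_BGR2HSV); m=cv2.inRange(hsv,(12,70,80),(28,255,255))
    k,l,st,ce=cv2.connectedComponentsWithStats(m); 
    uv=proj(c,np.array([.57,.02,.13])).astype(int); i=l[uv[1],uv[0]]; print(n,st[i],ce[i])
    ob.append((c,(l==i)))
def hull(c,P):
    m=np.zeros((384*4,512*4),np.uint8); cv2.fillConvexPoly(m,cv2.convexHull(np.round((proj(c,P)+.5)*4).astype(np.int32)),1); return cv2.resize(m.astype(np.float32),(512,384),interpolation=cv2.INTER_AREA)
def cost(b,w=0):
    t=0
    for c,m in ob:
        Pw=E_@Rz(b[2]).T+[b[0],b[1],0]
        a=np.maximum(hull(c,top2w(B,b,-.17)),hull(c,Pw)); roi=m
        # fill holes of the mask so pocket and shadows count
        mm=cv2.morphologyEx(m.astype(np.uint8),cv2.MORPH_CLOSE,np.ones((15,15)))
        t+=1-np.minimum(a,mm).sum()/np.maximum(a,mm).sum()
    return t
rs=[]
for y in(-.2,-.1,0):
    p0=np.array([.57,-.04,y]); d=np.diag([.02,.02,.1])
    r=minimize(cost,p0,method="Nelder-Mead",options=dict(initial_simplex=np.vstack([p0,p0+d]),xatol=1e-4,fatol=1e-4,maxiter=150)); rs.append((r.fun,r.x)); print(r.fun,r.x)
b=min(rs,key=lambda r:r[0])[1]; np.save("b.npy",b)
pk=[[-.083+sx*.0152,sy*.0412,.049] for sx,sy in((-1,-1),(-1,1),(1,1),(1,-1))]
print("pocket,lever",top2w([[-.083,0,.024],[.05,-.17,.006]],b,-.17))
im=[]
for n,c in C.items():
    u=cv2.resize(c["img"][110:250,180:360],None,fx=3,fy=3,interpolation=cv2.INTER_CUBIC) if n=="top" else cv2.resize(c["img"][150:270,180:300],None,fx=3,fy=3,interpolation=cv2.INTER_CUBIC)
    off=(180,110) if n=="top" else (180,150)
    for P,col in((top2w(pk,b,-.17),(0,0,255)),(top2w([[-.1,-.085,.024],[-.1,.155,.024],[.1,.155,.024],[.1,-.085,.024]],b,-.17),(255,0,0)),(top2w([[.05,-.135,.006],[.05,-.205,.006]],b,-.17),(0,255,0))):
        q=np.round((proj(c,P)+.5-off)*3*8).astype(np.int32); cv2.polylines(u,[q],True,col,1,cv2.LINE_AA,3)
    im.append(cv2.copyMakeBorder(u,0,420-u.shape[0],0,0,cv2.BORDER_CONSTANT))
w=np.hstack(im); cv2.imwrite("pics/b.png",cv2.resize(w,(800,int(800*w.shape[0]/w.shape[1]))))
E
```

```text
gauge 2 [(array([0.5103, 0.3419, 0.3245]), np.float64(0.27233052253723145)), (array([0.5098, 0.3432, 0.3272]), np.float64(0.27142977714538574))]
side [ 193  168   86   78 3873] [233.9045 207.8035]
top [ 201  138   95   86 5851] [247.1502 178.3152]
0.11131823062896729 [ 0.5728 -0.0439 -0.1595]
0.11023283004760742 [ 0.5726 -0.0447 -0.1616]
0.10998761653900146 [ 0.5735 -0.0445 -0.1618]
pocket,lever [[ 0.4923 -0.0271  0.1487]
 [ 0.596  -0.2169  0.1597]]
```

View pics/b.png

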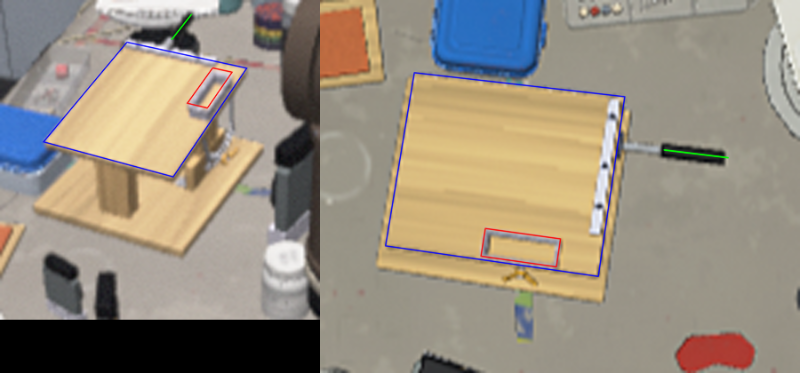

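Request:
arm_command(
  targets=[
    {"fingers":1,"linear":[-0.53,-0.2,0],"yaw":0},
    {"fingers":1,"linear":[-0.53,-0.2,0],"yaw":0},
    {"fingers":1,"linear":[-0.53,-0.2,0],"yaw":0},
    {"fingers":1,"linear":[-0.53,-0.2,0],"yaw":0},
    {"fingers":1,"linear":[-0.53,-0.2,0],"yaw":0},
    {"fingers":1,"linear":[-0.53,-0.2,0],"yaw":0},
    {"fingers":1,"linear":[-0.53,-0.2,0],"yaw":0},
    {"fingers":1,"linear":[-0.53,-0.2,0],"yaw":0},
  ],
)

```text
clock: 2.7
tool_pos: [0.4824, 0.36, 0.2229]
ee_rot: [[-0.947, 0.322, 0.0], [0.322, 0.947, 0.0], [-0.0, 0.001, -1.0]]
wrist_force: [-0.4, 0.7, -0.6]
width: 0.0879
gripper_force: 0.0
```

Request:
arm_command(
  targets=[
    {"fingers":1,"linear":[0,0,0],"yaw":0.28},
    {"fingers":1,"linear":[0,0,0],"yaw":0.28},
    {"fingers":1,"linear":[0,0,0],"yaw":0.28},
    {"fingers":1,"linear":[0,0,0],"yaw":0.28},
    {"fingers":1,"linear":[0,0,0],"yaw":0.28},
    {"fingers":1,"linear":[0,0,0],"yaw":0.28},
    {"fingers":1,"linear":[0,0,0],"yaw":0.07},
    {"fingers":1,"linear":[0,0,0],"yaw":0},
  ],
)

```text
clock: 3.5
tool_pos: [0.4811, 0.3615, 0.2227]
ee_rot: [[-0.321, 0.947, 0.0], [0.947, 0.321, 0.0], [-0.0, 0.0, -1.0]]
wrist_force: [-0.1, 0.1, 1.4]
width: 0.0877
gripper_force: 0.0
```

```bash
cat > go.py <<'E'
import sys
from h import *
def go(p,ang=None):
    """shift in tool units to p, and yaw units so that tool y points along world angle ang"""
    s=read_state(); R=np.array(s["ee_rot"]); d=R.T@(np.array(p)-s["tool_pos"])/.08
    print("t",round(s["clock"],2),"pos",np.round(s["tool_pos"],4),"yang",round(float(np.arctan2(R[1,1],R[0,1])),4),"Rz",np.round(R[:,2],3),"w",round(s["width"],4),"F",np.round(s["wrist_force"],1),"q",np.round(s["qpos"],2))
    print("shift units",np.round(d,3),"len mm",round(80*np.linalg.norm(d),1))
    if ang is not None: print("yaw units",round(float(-(ang-np.arctan2(R[1,1],R[0,1]))/np.radians(30)),3))
if __name__=="__main__":
    a=[float(v) for v in sys.argv[1:]]; go(a[:3],a[3] if len(a)>3 else None)
E
python3 go.py .5145 .330 .096 .326
```

```text
t 3.5 pos [0.4811 0.3615 0.2227] yang 0.3267 Rz [ 0.  0. -1.] w 0.0877 F [-0.1  0.1  1.4] q [-0.95  0.38  0.3   1.67 -0.12  1.11 -0.29]
shift units [-0.507  0.269  1.583] len mm 134.7
yaw units 0.001
```

Request:
arm_command(
  grip_force=20,
  targets=[
    {"fingers":1,"linear":[-0.5,0.27,0],"yaw":0},
    {"fingers":1,"linear":[0,0,0.5],"yaw":0},
    {"fingers":1,"linear":[0,0,0.5],"yaw":0},
    {"fingers":1,"linear":[0,0,0.4],"yaw":0},
    {"fingers":1,"linear":[0,0,0.18],"yaw":0},
    {"fingers":1,"linear":[0,0,0],"yaw":0},
    {"fingers":-1,"linear":[0,0,0],"yaw":0},
    {"fingers":-1,"linear":[0,0,0],"yaw":0},
  ],
)

```text
clock: 4.3
tool_pos: [0.5156, 0.3311, 0.0982]
ee_rot: [[-0.321, 0.947, 0.002], [0.947, 0.321, 0.002], [0.001, 0.003, -1.0]]
wrist_force: [0.1, -0.3, 0.6]
width: 0.0752
gripper_force: 0.0
```

Request:
arm_command(
  targets=[
    {"fingers":-1,"linear":[0,0,0],"yaw":0},
    {"fingers":-1,"linear":[0,0,0],"yaw":0},
    {"fingers":-1,"linear":[0,0,0],"yaw":0},
  ],
)

```text
clock: 4.6
tool_pos: [0.5147, 0.3306, 0.0969]
ee_rot: [[-0.321, 0.947, 0.001], [0.947, 0.321, 0.001], [0.0, 0.001, -1.0]]
wrist_force: [-0.2, -0.4, 0.6]
width: 0.0514
gripper_force: 0.0
```

```bash
python3 go.py .2 .65 .55 -2.3
```

```text
t 4.6 pos [0.5147 0.3306 0.0969] yang 0.3269 Rz [ 0.001  0.001 -1.   ] w 0.0514 F [-0.2 -0.4  0.6] q [-0.85  0.53  0.27  1.77 -0.18  0.87 -0.17]
shift units [ 5.046 -2.438 -5.664] len mm 637.4
yaw units 5.017
```

Request:
arm_command(
  grip_force=30,
  targets=[
    {"fingers":-1,"linear":[0,0,0],"yaw":0},
    {"fingers":-1,"linear":[0,0,0],"yaw":0},
    {"fingers":-1,"linear":[0,0,0],"yaw":0},
    {"fingers":-1,"linear":[0,0,0],"yaw":0},
    {"fingers":-1,"linear":[0,0,0],"yaw":0},
    {"fingers":-1,"linear":[0,0,0],"yaw":0},
    {"fingers":-1,"linear":[0,0,-0.2],"yaw":0},
    {"fingers":-1,"linear":[0,0,-0.4],"yaw":0},
  ],
)

```text
clock: 5.4
tool_pos: [0.5125, 0.3292, 0.1419]
ee_rot: [[-0.321, 0.947, -0.005], [0.947, 0.321, -0.004], [-0.002, -0.006, -1.0]]
wrist_force: [0.1, -0.2, -2.2]
width: 0.0196
gripper_force: 30.0
```

Request:
arm_command(
  targets=[
    {"fingers":-1,"linear":[0,0,-0.6],"yaw":0},
    {"fingers":-1,"linear":[0,0,-0.6],"yaw":0.28},
    {"fingers":-1,"linear":[0,0,-0.6],"yaw":0.28},
    {"fingers":-1,"linear":[0,0,-0.6],"yaw":0.28},
    {"fingers":-1,"linear":[0,0,-0.6],"yaw":0.28},
    {"fingers":-1,"linear":[0,0,-0.6],"yaw":0.28},
    {"fingers":-1,"linear":[0,0,-0.6],"yaw":0.28},
    {"fingers":-1,"linear":[0,0,0],"yaw":0.28},
  ],
)

```text
clock: 6.2
tool_pos: [0.5157, 0.3305, 0.4869]
ee_rot: [[0.648, 0.761, 0.008], [0.761, -0.648, 0.006], [0.009, 0.002, -1.0]]
wrist_force: [0.7, 0.6, -2.7]
width: 0.0201
gripper_force: 30.0
```

```bash
python3 go.py .2 .62 .55 -1.2
```

```text
t 6.2 pos [0.5157 0.3305 0.4869] yang -0.7056 Rz [ 0.008  0.006 -1.   ] w 0.0201 F [ 0.7  0.6 -2.7] q [-1.02  0.32  0.55  1.18 -0.17  1.68 -1.22]
shift units [ 0.203 -5.349 -0.798] len mm 433.0
yaw units 0.944
```

Request:
arm_command(
  targets=[
    {"fingers":-1,"linear":[0.03,-0.6,0],"yaw":0},
    {"fingers":-1,"linear":[0.03,-0.6,0],"yaw":0},
    {"fingers":-1,"linear":[0.03,-0.6,0],"yaw":0},
    {"fingers":-1,"linear":[0.03,-0.6,0],"yaw":0},
    {"fingers":-1,"linear":[0.03,-0.6,0],"yaw":0},
    {"fingers":-1,"linear":[0.03,-0.6,0],"yaw":0},
    {"fingers":-1,"linear":[0.03,-0.6,0],"yaw":0},
    {"fingers":-1,"linear":[0.03,-0.5,0],"yaw":0},
  ],
)

```text
clock: 7.0
tool_pos: [0.2363, 0.5886, 0.4795]
ee_rot: [[0.642, 0.766, -0.001], [0.766, -0.642, -0.001], [-0.002, -0.0, -1.0]]
wrist_force: [0.5, -0.7, -2.4]
width: 0.02
gripper_force: 30.0
```

Request:
arm_command(
  targets=[
    {"fingers":-1,"linear":[0,0,0],"yaw":0.28},
    {"fingers":-1,"linear":[0,0,0],"yaw":0.28},
    {"fingers":-1,"linear":[0,0,0],"yaw":0.28},
    {"fingers":-1,"linear":[0,0,0],"yaw":0},
    {"fingers":-1,"linear":[0,0,0],"yaw":0},
    {"fingers":-1,"linear":[0,0,0],"yaw":0},
    {"fingers":-1,"linear":[0,0,0],"yaw":0},
  ],
)

```text
clock: 7.7
tool_pos: [0.2392, 0.5871, 0.4802]
ee_rot: [[0.908, 0.42, -0.0], [0.42, -0.908, -0.0], [-0.0, -0.0, -1.0]]
wrist_force: [0.3, 0.1, -1.9]
width: 0.0198
gripper_force: 30.0
```

```bash
python3 - <<'E'
from go import *
go([.2,.65,.55],-1.4)
s=read_state(); c=cam("side"); R=np.array(s["ee_rot"]); p=np.array(s["tool_pos"])
# gauge: x=tool y, z=-tool z, y = z cross x ; offset y=-.014; TCP z .097 of gauge
G=np.stack([R[:,1],np.cross(-R[:,2],R[:,1]),-R[:,2]],1); o=p-G@np.array([0,-.014,.097])
uv=proj(c,o+G@np.array([-.01,0,.062])); print(uv)
x,y=np.round(uv).astype(int); print(x,y)
cr=c["img"][max(0,y-45):y+45,max(0,x-60):x+60]; print(cr.shape)
cv2.imwrite("pics/d1.png",cv2.resize(cr,None,fx=6,fy=6,interpolation=cv2.INTER_CUBIC)); np.save("d1.npy",c["img"])
for l in("needle_tip","set_hand_tip"): print(l,tip_of("side",l))
E
```

```text
t 7.7 pos [0.2392 0.5871 0.4802] yang -1.1376 Rz [-0. -0. -1.] w 0.0198 F [ 0.3  0.1 -1.9] q [-1.56  0.36  0.48  1.13 -0.16  1.69 -2.27]
shift units [-0.115 -0.92  -0.873] len mm 101.8
yaw units 0.501
[290.34185572 239.09831614]
290 239
(90, 120, 3)
needle_tip []
set_hand_tip [{'centre': [286.4, 229.7], 'p': 0.43}]
```

View pics/d1.png

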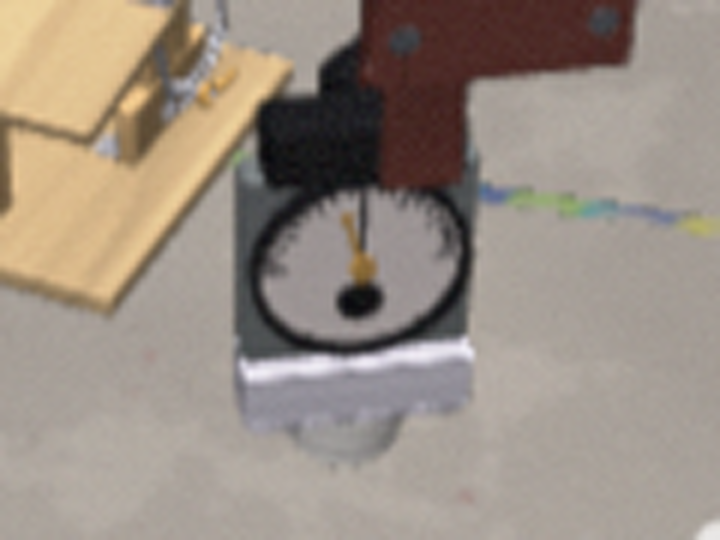

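Request:
arm_command(
  targets=[
    {"fingers":-1,"linear":[0,-0.5,-0.2],"yaw":0.1},
    {"fingers":-1,"linear":[0,-0.6,-0.2],"yaw":0},
    {"fingers":-1,"linear":[0,-0.5,-0.2],"yaw":0},
    {"fingers":-1,"linear":[0,0,0],"yaw":0},
    {"fingers":-1,"linear":[0,0,0],"yaw":0},
    {"fingers":-1,"linear":[0,0,0],"yaw":0},
    {"fingers":-1,"linear":[0,0,0],"yaw":0},
    {"fingers":-1,"linear":[0,0,0],"yaw":0},
  ],
)

```text
clock: 8.65
tool_pos: [0.1899, 0.6947, 0.5152]
ee_rot: [[0.929, 0.369, 0.007], [0.369, -0.929, 0.019], [0.013, -0.015, -1.0]]
wrist_force: [0.0, 0.8, -3.0]
width: 0.0197
gripper_force: 30.0
```

```bash
cat > dial.py <<'E'
from go import *
go([.3,.5,.3],-.16)
s=read_state(); c=cam("side"); R=np.array(s["ee_rot"]); p=np.array(s["tool_pos"])
G=np.stack([R[:,1],np.cross(-R[:,2],R[:,1]),-R[:,2]],1); o=p-G@np.array([0,-.014,.097])
# rectify dial plane at 6 px/mm: columns = right of dial (-y), rows = down
k=6; H_=240
pl=np.array([[0,0],[480,0],[480,480],[0,480]],np.float32)
W=[o+G@np.array([-.0105,-(u-240)/k/1000,.062-(v-240)/k/1000]) for u,v in pl]
M=cv2.getPerspectiveTransform(proj(c,np.array(W)).astype(np.float32),pl)
r=cv2.warpPerspective(c["img"],M,(480,480),flags=cv2.INTER_CUBIC)
x,y=np.round(proj(c,o+G@np.array([-.01,0,.062]))).astype(int); print(x,y)
cr=cv2.resize(c["img"][y-40:y+40,max(0,x-26):x+27],(318,480),interpolation=cv2.INTER_CUBIC)
cv2.imwrite("pics/d2.png",np.hstack([r,cr])); cv2.imwrite("rect.png",r); np.save("d2.npy",c["img"]); np.save("M.npy",M)
for l in("needle_tip","set_hand_tip"):
    for t in tip_of("side",l): print(l,t["p"],cv2.perspectiveTransform(np.array([[t["centre"]]],np.float32),M))
E
python3 dial.py
```

```text
t 8.65 pos [0.1899 0.6947 0.5152] yang -1.1928 Rz [ 0.007  0.019 -1.   ] w 0.0197 F [ 0.   0.8 -3. ] q [-1.48  0.55  0.26  0.73 -0.14  1.85 -2.49]
shift units [0.346 2.809 2.653] len mm 310.4
yaw units -1.973
308 271
set_hand_tip 0.45 [[[188.81778 102.31805]]]
```

View pics/d2.png

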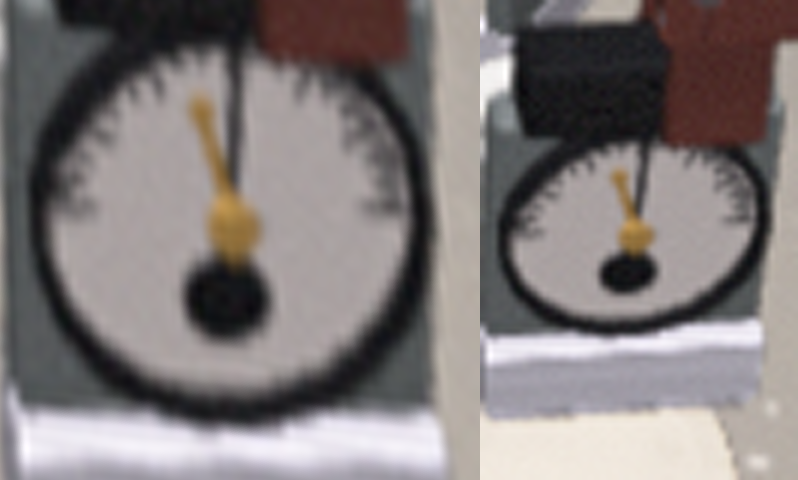

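```bash
python3 - <<'E'
import cv2,numpy as np
r=cv2.imread("rect.png").astype(float); b=r[...,2]-r[...,0]  # R-B
w=np.clip(b-25,0,None); w[:, :150]=0; w[:,270:]=0
for rng in((95,185),(110,180),(95,250)):
    ys=np.arange(*rng); W=w[ys]; ok=W.sum(1)>60; xs=(W*np.arange(480)).sum(1)/np.maximum(W.sum(1),1)
    k=np.polyfit(ys[ok],xs[ok],1); print(rng,ok.sum(),"slope",-k[0],"ang",np.arctan(k[0]))
print([(y,round(float((w[y]*np.arange(480)).sum()/max(w[y].sum(),1)),1)) for y in range(95,260,10)])
g=255-cv2.cvtColor(r.astype(np.uint8),cv2.COLOR_BGR2GRAY).astype(float)
# needle x for rows 60..175
for y in range(70,180,15):
    s=g[y,222:252]; s=np.clip(s-np.median(g[y,170:300])-15,0,None); print(y,round(float((s*np.arange(222,252)).sum()/max(s.sum(),1)),1),end="; ")
# left case edge, dark ring
E=cv2.Sobel(cv2.GaussianBlur(cv2.cvtColor(r.astype(np.uint8),cv2.COLOR_BGR2GRAY),(0,0),3).astype(np.float32),cv2.CV_32F,1,0)
print("\nright edge",[(y,420+int(np.argmax(E[y,420:470]))) for y in range(120,400,40)])
E2=cv2.Sobel(cv2.GaussianBlur(cv2.cvtColor(r.astype(np.uint8),cv2.COLOR_BGR2GRAY),(0,0),3).astype(np.float32),cv2.CV_32F,0,1)
print("bottom edge",[(x,390+int(np.argmax(E2[390:440,x]))) for x in range(40,430,40)])
E
```

```text
(95, 185) 90 slope -0.2764076768844397 ang 0.2696744453270557
(110, 180) 70 slope -0.30450157816713724 ang 0.29558154885079485
(95, 250) 155 slope -0.26500186776306883 ang 0.25904747569431164
[(95, 199.7), (105, 200.7), (115, 201.7), (125, 204.1), (135, 207.7), (145, 210.6), (155, 213.1), (165, 216.8), (175, 219.8), (185, 222.9), (195, 226.6), (205, 228.9), (215, 230.8), (225, 232.4), (235, 233.5), (245, 234.0), (255, 234.0)]
70 234.4; 85 235.7; 100 234.8; 115 233.8; 130 234.5; 145 233.6; 160 231.6; 175 230.8; 
right edge [(120, 434), (160, 429), (200, 432), (240, 435), (280, 431), (320, 429), (360, 432)]
bottom edge [(40, 409), (80, 413), (120, 411), (160, 415), (200, 427), (240, 429), (280, 424), (320, 413), (360, 411), (400, 416)]
```

```bash
python3 go.py .35 .4 .42 -.16
```

```text
t 8.8 pos [0.1893 0.6951 0.5149] yang -1.1917 Rz [ 0.006  0.018 -1.   ] w 0.0199 F [-0.2  0.1 -3.7] q [-1.48  0.55  0.25  0.73 -0.14  1.85 -2.49]
shift units [0.488 4.187 1.13 ] len mm 349.2
yaw units -1.97
```

```bash
cat > hand.py <<'E'
from go import *
import sys,pickle,os
s=read_state(); R=np.array(s["ee_rot"]); p=np.array(s["tool_pos"])
G=np.stack([R[:,1],R[:,0],-R[:,2]],1); o=p-G@np.array([0,-.014,.097])
ims=[];c=None
for _ in range(2): c=cam("side"); ims.append(c["img"].astype(np.float32))
L=pickle.load(open("fr.pkl","rb")) if os.path.exists("fr.pkl") else []
L.append((np.mean(ims,0),{k:c[k] for k in("K","R","t")},G,o)); pickle.dump(L,open("fr.pkl","wb")); print(len(L),s["clock"],p)
E
python3 hand.py
```

```text
1 8.8 [0.18925081 0.69506886 0.51487665]
```

Request:
arm_command(
  targets=[
    {"fingers":-1,"linear":[0.04,0,0.1],"yaw":0.2},
    {"fingers":-1,"linear":[0,0,0],"yaw":0.2},
    {"fingers":-1,"linear":[0,0,0],"yaw":0},
    {"fingers":-1,"linear":[0,0,0],"yaw":0},
    {"fingers":-1,"linear":[0,0,0],"yaw":0},
  ],
)

```text
clock: 9.4
tool_pos: [0.1919, 0.6968, 0.5068]
ee_rot: [[0.985, 0.172, 0.006], [0.172, -0.985, 0.018], [0.009, -0.017, -1.0]]
wrist_force: [0.5, 0.1, -2.9]
width: 0.0199
gripper_force: 30.0
```

```bash
python3 hand.py
```

```text
2 9.4 [0.19188396 0.69677487 0.50675891]
```

Request:
arm_command(
  targets=[
    {"fingers":-1,"linear":[0.1,0,0.05],"yaw":0},
    {"fingers":-1,"linear":[0,0,0],"yaw":0},
    {"fingers":-1,"linear":[0,0,0],"yaw":0},
  ],
)

```text
clock: 9.8
tool_pos: [0.2004, 0.6981, 0.5021]
ee_rot: [[0.986, 0.169, 0.006], [0.169, -0.986, 0.017], [0.008, -0.016, -1.0]]
wrist_force: [-0.5, -0.3, -2.8]
width: 0.0195
gripper_force: 30.0
```

```bash
python3 hand.py
```

```text
3 9.8 [0.20044666 0.6980676  0.50209201]
```

Request:
arm_command(
  targets=[
    {"fingers":-1,"linear":[0.05,0.05,0.1],"yaw":-0.1},
    {"fingers":-1,"linear":[0,0,0],"yaw":0},
    {"fingers":-1,"linear":[0,0,0],"yaw":0},
  ],
)

```text
clock: 10.2
tool_pos: [0.2044, 0.6949, 0.4948]
ee_rot: [[0.976, 0.219, 0.005], [0.219, -0.975, 0.018], [0.009, -0.016, -1.0]]
wrist_force: [-0.4, -0.0, -2.2]
width: 0.0196
gripper_force: 30.0
```

```bash
python3 hand.py
```

```text
4 10.2 [0.20439553 0.69494529 0.49477351]
```

Request:
arm_command(
  targets=[
    {"fingers":-1,"linear":[0.08,-0.08,0.06],"yaw":-0.1},
    {"fingers":-1,"linear":[0,0,0],"yaw":0},
    {"fingers":-1,"linear":[0,0,0],"yaw":0},
  ],
)

```text
clock: 10.6
tool_pos: [0.2092, 0.7029, 0.4897]
ee_rot: [[0.963, 0.27, 0.005], [0.27, -0.963, 0.018], [0.01, -0.016, -1.0]]
wrist_force: [0.4, 0.5, -2.6]
width: 0.0199
gripper_force: 30.0
```

```bash
python3 hand.py; cat > fh.py <<'E'
from h import *
import pickle
from scipy.optimize import least_squares
for img,c,G,o in pickle.load(open("fr.pkl","rb")):
    def P(r,a,d): # radius mm, angle left, depth in front of case face mm
        r=np.asarray(r)/1e3; a=np.broadcast_to(a,r.shape); return proj(c,o+np.stack([np.full(r.shape,-.010-d/1e3),r*np.sin(a),.062+r*np.cos(a)],-1)@G.T)
    u0,v0=np.round(P(np.array([0.]),0,2)[0]).astype(int); S=8; N=24
    b=(img[...,2]-img[...,0])[v0-18:v0+6,u0-12:u0+12]; bg=np.median(b)
    def ren(q):
        a,dx,dy,hx,hy,w,A,B,hr=q; m=np.zeros((N*S,N*S),np.uint8)
        f=lambda uv,ox,oy: np.round((uv-[u0-12,v0-18]+.5+[ox,oy])*S*16).astype(np.int32)
        def poly(rs,off,ox,oy):
            rr=np.array(rs);yy=np.array(off); cv2.fillPoly(m,[f(P(np.hypot(rr,yy),a+np.arctan2(yy,rr),2.),ox,oy)],255,cv2.LINE_AA,4)
        poly([0,18,18,0],[-w,-w,w,w],dx,dy); poly([16.5,19.3,22,19.3],[0,-1.9,0,1.9],dx,dy)
        t=np.linspace(0,6.28,30); poly(hr*np.cos(t),hr*np.sin(t),hx,hy)
        m=cv2.resize(m.astype(np.float32)/255,(N,N),interpolation=cv2.INTER_AREA); m=cv2.GaussianBlur(m,(0,0),.45)
        return A*m+B
    best=None
    for a0 in(.2,.28,.36):
        r=least_squares(lambda q:(ren(q)-b).ravel(),[a0,0,0,0,.5,.9,100,bg,4],diff_step=[.02,.1,.1,.1,.1,.05,.01,.05,.05],x_scale=[.05,.3,.3,.3,.3,.2,20,5,.5],loss="soft_l1",f_scale=8)
        if best is None or r.cost<best.cost: best=r
    print(np.round(best.x,3),round(best.cost,1))
E
python3 fh.py
```

```text
5 10.6 [0.20923432 0.70285328 0.48967522]
[ 2.6100e-01 -4.9400e-01  9.0000e-03 -8.2600e-01 -1.9270e+00  1.0540e+00
  8.0258e+01  7.3510e+00  4.6850e+00] 10593.9
[ 0.259 -0.555 -2.507 -0.437 -1.898  1.187 77.499  8.385  4.611] 10559.3
[ 0.269 -0.374 -2.507 -0.381 -1.974  1.12  79.408  8.491  4.548] 10122.2
[ 0.288 -0.464 -2.593 -0.53  -1.828  1.159 79.174  8.081  4.61 ] 10998.6
[ 0.265 -0.793 -2.772 -0.591 -1.959  1.16  81.106  7.358  4.58 ] 9480.9
```

```bash
python3 - <<'E'
from go import *
from board import top2w
b=np.load("b.npy"); m=top2w([[-.083,0,.049]],b,-.17)[0]; print("mouth",m)
y=b[2]; g=np.array([-np.sin(y),np.cos(y),0]); t=m+g*-.0155; t[2]=.40; print(t)
go(t,b[2])
E
```

```text
mouth [ 0.49295378 -0.02292027  0.17329365]
[ 0.4904565  -0.03821777  0.4       ]
t 10.7 pos [0.2092 0.7027 0.4902] yang -1.2969 Rz [ 0.006  0.018 -1.   ] w 0.0197 F [ 0.7  0.  -2.6] q [-1.46  0.57  0.27  0.76 -0.15  1.81 -2.57]
shift units [0.87  9.884 0.977] len mm 797.6
yaw units -2.168
```

Request:
arm_command(
  targets=[
    {"fingers":-1,"linear":[0.03,0.3,0.06],"yaw":0},
    {"fingers":-1,"linear":[0.06,0.6,0.06],"yaw":0},
    {"fingers":-1,"linear":[0.06,0.6,0.06],"yaw":0},
    {"fingers":-1,"linear":[0.06,0.6,0.06],"yaw":0},
    {"fingers":-1,"linear":[0.06,0.6,0.06],"yaw":0},
    {"fingers":-1,"linear":[0.06,0.6,0.06],"yaw":0},
    {"fingers":-1,"linear":[0.06,0.6,0.06],"yaw":0},
    {"fingers":-1,"linear":[0.06,0.6,0.06],"yaw":0},
  ],
)

```text
clock: 11.5
tool_pos: [0.3423, 0.3645, 0.4466]
ee_rot: [[0.963, 0.271, 0.006], [0.27, -0.963, 0.02], [0.011, -0.017, -1.0]]
wrist_force: [0.3, 0.0, -2.5]
width: 0.0195
gripper_force: 30.0
```

Request:
arm_command(
  targets=[
    {"fingers":-1,"linear":[0.06,0.6,0.06],"yaw":0},
    {"fingers":-1,"linear":[0.06,0.6,0.06],"yaw":0},
    {"fingers":-1,"linear":[0.06,0.6,0.06],"yaw":0},
    {"fingers":-1,"linear":[0.06,0.6,0.06],"yaw":0},
    {"fingers":-1,"linear":[0.06,0.6,0.06],"yaw":0},
    {"fingers":-1,"linear":[0.06,0.6,0.06],"yaw":0},
    {"fingers":-1,"linear":[0.06,0.6,0.06],"yaw":0},
    {"fingers":-1,"linear":[0.06,0.6,0.06],"yaw":0},
  ],
)

```text
clock: 12.3
tool_pos: [0.4835, 0.0062, 0.4027]
ee_rot: [[0.963, 0.271, 0.007], [0.271, -0.962, 0.02], [0.013, -0.017, -1.0]]
wrist_force: [0.8, 0.8, -3.4]
width: 0.0198
gripper_force: 30.0
```

Request:
arm_command(
  targets=[
    {"fingers":-1,"linear":[0,0,0],"yaw":-0.2},
    {"fingers":-1,"linear":[0,0,0],"yaw":-0.28},
    {"fingers":-1,"linear":[0,0,0],"yaw":-0.28},
    {"fingers":-1,"linear":[0,0,0],"yaw":-0.28},
    {"fingers":-1,"linear":[0,0,0],"yaw":-0.28},
    {"fingers":-1,"linear":[0,0,0],"yaw":-0.28},
    {"fingers":-1,"linear":[0,0,0],"yaw":-0.28},
    {"fingers":-1,"linear":[0,0,0],"yaw":-0.28},
  ],
)

```text
clock: 13.1
tool_pos: [0.4832, 0.0082, 0.4026]
ee_rot: [[0.159, 0.987, 0.006], [0.987, -0.159, 0.019], [0.02, 0.003, -1.0]]
wrist_force: [-0.4, 0.1, -2.7]
width: 0.0198
gripper_force: 30.0
```

```bash
python3 go.py .4905 -.038 .307 -.161
```

```text
t 13.1 pos [0.4832 0.0082 0.4026] yang -0.16 Rz [ 0.006  0.019 -1.   ] w 0.0198 F [-0.4  0.1 -2.7] q [-0.82  0.03  0.75  1.67 -0.04  1.44 -0.22]
shift units [-0.579  0.178  1.184] len mm 106.4
yaw units 0.002
```

Request:
arm_command(
  targets=[
    {"fingers":-1,"linear":[-0.58,0.18,0],"yaw":0},
    {"fingers":-1,"linear":[0,0,0.5],"yaw":0},
    {"fingers":-1,"linear":[0,0,0.4],"yaw":0},
    {"fingers":-1,"linear":[0,0,0.28],"yaw":0},
    {"fingers":-1,"linear":[0,0,0],"yaw":0},
    {"fingers":-1,"linear":[0,0,0],"yaw":0},
  ],
)

```text
clock: 13.7
tool_pos: [0.4907, -0.0382, 0.3078]
ee_rot: [[0.165, 0.986, 0.006], [0.986, -0.165, 0.018], [0.019, 0.003, -1.0]]
wrist_force: [0.7, -0.5, -2.6]
width: 0.0199
gripper_force: 30.0
```

```bash
cat > chk.py <<'E'
from go import *
from board import *
import sys
b=np.load("b.npy"); th=float(sys.argv[1]); off=float(sys.argv[2])
m=top2w([[-.083,0,.049]],b,th)[0]; go(m,b[2])
s=read_state(); R=np.array(s["ee_rot"]); p=np.array(s["tool_pos"]); G=np.stack([R[:,1],R[:,0],-R[:,2]],1); o=p-G@np.array([0,off,.097])
pk=[[-.083+sx*.0112,sy*.0372,.049] for sx,sy in((-1,-1),(-1,1),(1,1),(1,-1))]
im=[]
for n in("side","top"):
    c=cam(n); cc=proj(c,top2w([[-.083,0,.075]],b,th))[0]; x0,y0=np.round(cc-[40,45]).astype(int)
    u=cv2.resize(c["img"][y0:y0+80,x0:x0+80],(400,400),interpolation=cv2.INTER_CUBIC)
    ft=o+np.array([[-.01,-.036,.004],[-.01,.036,.004],[.01,.036,.004],[.01,-.036,.004],[.01,-.036,.094],[.01,.036,.094],[-.01,.036,.094],[-.01,-.036,.094]])@G.T
    for P,col in((top2w(pk,b,th),(0,0,255)),(ft,(0,255,0))):
        cv2.polylines(u,[np.round((proj(c,P)+.5-[x0,y0])*5*8).astype(np.int32)],True,col,1,cv2.LINE_AA,3)
    im.append(u)
cv2.imwrite("pics/"+sys.argv[3],np.hstack(im))
E
python3 chk.py -.17 -.0155 e1.png
```

```text
t 13.7 pos [ 0.4907 -0.0382  0.3078] yang -0.1657 Rz [ 0.006  0.018 -1.   ] w 0.0199 F [ 0.7 -0.5 -2.6] q [-0.73  0.11  0.81  1.83 -0.11  1.23 -0.05]
shift units [ 0.16  -0.009  1.685] len mm 135.4
yaw units -0.007
```

View pics/e1.png

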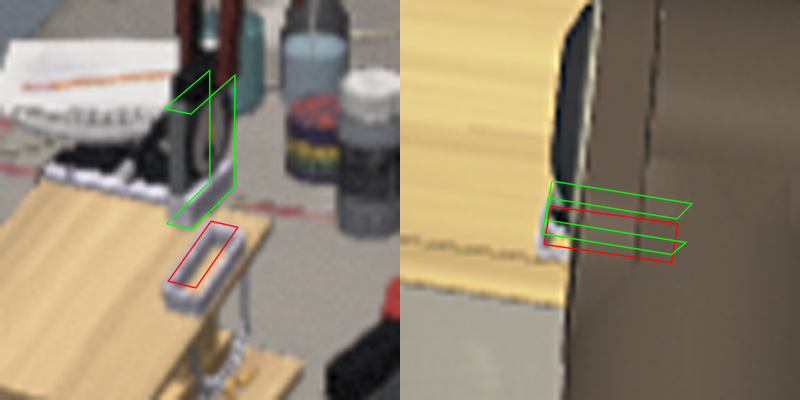

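Request:
arm_command(
  grip_force=15,
  targets=[
    {"fingers":-1,"linear":[0,0,0.2],"yaw":0},
    {"fingers":-1,"linear":[0,0,0.15],"yaw":0},
    {"fingers":-1,"linear":[0,0,0.1],"yaw":0},
    {"fingers":-1,"linear":[0,0,0],"yaw":0},
  ],
)

```text
clock: 14.2
tool_pos: [0.4903, -0.0373, 0.2702]
ee_rot: [[0.164, 0.986, 0.004], [0.986, -0.164, 0.018], [0.018, 0.001, -1.0]]
wrist_force: [0.0, -0.1, -2.7]
width: 0.0194
gripper_force: 15.0
```

Request:
arm_command(
  targets=[
    {"fingers":-1,"linear":[0,0,0.06],"yaw":0},
    {"fingers":-1,"linear":[0,0,0],"yaw":0},
  ],
)

```text
clock: 14.4
tool_pos: [0.4908, -0.0373, 0.266]
ee_rot: [[0.164, 0.986, 0.005], [0.986, -0.164, 0.018], [0.019, 0.002, -1.0]]
wrist_force: [-0.3, 0.5, -2.6]
width: 0.0198
gripper_force: 15.0
```

```bash
python3 chk.py -.17 -.0155 e2.png
```

```text
t 14.4 pos [ 0.4908 -0.0373  0.266 ] yang -0.165 Rz [ 0.005  0.018 -1.   ] w 0.0198 F [-0.3  0.5 -2.6] q [-0.71  0.16  0.81  1.89 -0.15  1.14 -0.01]
shift units [ 0.16  -0.005  1.161] len mm 93.8
yaw units -0.006
```

View pics/e2.png

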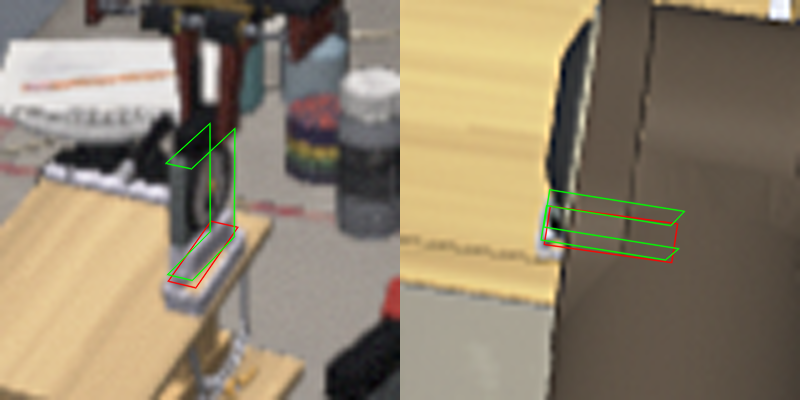

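Request:
arm_command(
  targets=[
    {"fingers":-1,"linear":[-0.01,0,0.06],"yaw":0},
    {"fingers":-1,"linear":[0,0,0],"yaw":0},
  ],
)

```text
clock: 14.7
tool_pos: [0.4903, -0.038, 0.2607]
ee_rot: [[0.164, 0.986, 0.005], [0.986, -0.164, 0.018], [0.019, 0.002, -1.0]]
wrist_force: [0.5, -0.5, -3.0]
width: 0.0199
gripper_force: 15.0
```

Request:
arm_command(
  targets=[
    {"fingers":-1,"linear":[-0.01,0,0.06],"yaw":0},
    {"fingers":-1,"linear":[0,0,0],"yaw":0},
  ],
)

```text
clock: 14.9
tool_pos: [0.4903, -0.0388, 0.2558]
ee_rot: [[0.164, 0.986, 0.005], [0.986, -0.164, 0.018], [0.018, 0.002, -1.0]]
wrist_force: [-0.3, -0.3, -2.9]
width: 0.0197
gripper_force: 15.0
```

Request:
arm_command(
  targets=[
    {"fingers":-1,"linear":[-0.01,0,0.06],"yaw":0},
    {"fingers":-1,"linear":[0,0,0],"yaw":0},
  ],
)

```text
clock: 15.1
tool_pos: [0.4903, -0.0393, 0.251]
ee_rot: [[0.164, 0.986, 0.005], [0.986, -0.164, 0.018], [0.019, 0.002, -1.0]]
wrist_force: [-1.0, 1.4, -2.6]
width: 0.02
gripper_force: 15.0
```

Request:
arm_command(
  targets=[
    {"fingers":-1,"linear":[-0.01,0,0.06],"yaw":0},
    {"fingers":-1,"linear":[0,0,0],"yaw":0},
  ],
)

```text
clock: 15.3
tool_pos: [0.4916, -0.0396, 0.248]
ee_rot: [[0.164, 0.986, 0.008], [0.986, -0.164, 0.019], [0.02, 0.005, -1.0]]
wrist_force: [-2.2, 2.7, 10.7]
width: 0.0202
gripper_force: 15.0
```

Request:
arm_command(
  targets=[
    {"fingers":-1,"linear":[0,0,0.04],"yaw":0},
    {"fingers":-1,"linear":[0,0,0],"yaw":0},
  ],
)

```text
clock: 15.5
tool_pos: [0.492, -0.0395, 0.2456]
ee_rot: [[0.164, 0.986, 0.009], [0.986, -0.164, 0.02], [0.021, 0.006, -1.0]]
wrist_force: [-3.1, 3.1, 15.5]
width: 0.0202
gripper_force: 15.0
```

Request:
arm_command(
  targets=[
    {"fingers":-1,"linear":[0,0,0.04],"yaw":0},
    {"fingers":-1,"linear":[0,0,0],"yaw":0},
  ],
)

```text
clock: 15.7
tool_pos: [0.492, -0.0394, 0.2425]
ee_rot: [[0.164, 0.986, 0.009], [0.986, -0.164, 0.02], [0.021, 0.006, -1.0]]
wrist_force: [-3.3, 2.2, 17.4]
width: 0.0203
gripper_force: 15.0
```

Request:
arm_command(
  targets=[
    {"fingers":0.3,"linear":[0,0,0],"yaw":0},
    {"fingers":0.3,"linear":[0,0,0],"yaw":0},
    {"fingers":0.3,"linear":[0,0,0],"yaw":0},
    {"fingers":0.3,"linear":[0,0,0],"yaw":0},
    {"fingers":0.3,"linear":[0,0,-0.3],"yaw":0},
    {"fingers":0.3,"linear":[0,0,-0.5],"yaw":0},
    {"fingers":-1,"linear":[0,0,0],"yaw":0},
    {"fingers":-1,"linear":[0,0,0],"yaw":0},
  ],
)

```text
clock: 16.5
tool_pos: [0.4904, -0.0411, 0.3047]
ee_rot: [[0.164, 0.986, 0.007], [0.986, -0.164, 0.019], [0.02, 0.004, -1.0]]
wrist_force: [0.0, -0.7, -0.6]
width: 0.0443
gripper_force: 0.0
```

```bash
python3 - <<'E'
from go import *
from board import *
b=np.load("b.npy"); th=-.17
go(top2w([[-.083,0,.14]],b,th)[0],b[2]); im=[]
for n in("side","top"):
    c=cam(n); x0,y0=np.round(proj(c,top2w([[-.083,0,.075]],b,th))[0]-[40,45]).astype(int)
    u=cv2.resize(c["img"][y0:y0+80,x0:x0+80],(400,400),interpolation=cv2.INTER_CUBIC)
    P=top2w([[-.093,-.036,.024],[-.093,.036,.024],[-.073,.036,.024],[-.073,.036,.118],[-.093,.036,.118],[-.093,-.036,.118],[-.093,-.036,.024]],b,th)
    cv2.polylines(u,[np.round((proj(c,P)+.5-[x0,y0])*5*8).astype(np.int32)],True,(0,255,0),1,cv2.LINE_AA,3); im.append(u)
cv2.imwrite("pics/e3.png",np.hstack(im))
E
```

```text
t 16.5 pos [ 0.4904 -0.0411  0.3047] yang -0.1648 Rz [ 0.007  0.019 -1.   ] w 0.0443 F [ 0.  -0.7 -0.6] q [-0.73  0.12  0.82  1.83 -0.11  1.22 -0.04]
shift units [ 0.412 -0.008  0.53 ] len mm 53.7
yaw units -0.006
```

View pics/e3.png

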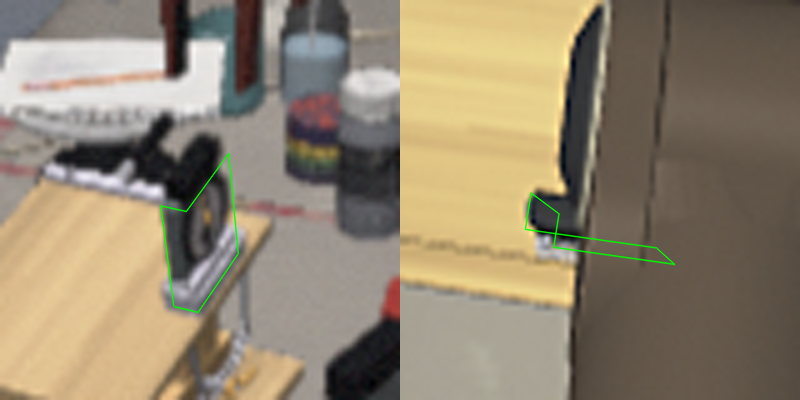

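Request:
arm_command(
  targets=[
    {"fingers":-1,"linear":[0.4,0,0],"yaw":0},
    {"fingers":-1,"linear":[0,0,0],"yaw":0},
    {"fingers":-1,"linear":[0,0,0],"yaw":0},
    {"fingers":-1,"linear":[0,0,0.2],"yaw":0},
    {"fingers":-1,"linear":[0,0,0.2],"yaw":0},
    {"fingers":-1,"linear":[0,0,0.05],"yaw":0},
    {"fingers":-1,"linear":[0,0,0],"yaw":0},
  ],
)

```text
clock: 17.3
tool_pos: [0.4949, -0.0096, 0.2684]
ee_rot: [[0.165, 0.986, 0.004], [0.986, -0.165, 0.017], [0.018, 0.001, -1.0]]
wrist_force: [-0.0, -0.5, 0.2]
width: 0.0003
gripper_force: 0.0
```

Request:
arm_command(
  targets=[
    {"fingers":-1,"linear":[0,0,0.06],"yaw":0},
    {"fingers":-1,"linear":[0,0,0.03],"yaw":0},
  ],
)

```text
clock: 17.5
tool_pos: [0.4983, -0.0097, 0.2649]
ee_rot: [[0.165, 0.986, 0.012], [0.986, -0.165, 0.019], [0.02, 0.009, -1.0]]
wrist_force: [-3.7, -2.1, 35.0]
width: 0.0003
gripper_force: 16.9
```

Request:
arm_command(
  targets=[
    {"fingers":-1,"linear":[0,0,0.04],"yaw":0},
    {"fingers":-1,"linear":[0,0,0.02],"yaw":0},
  ],
)

```text
clock: 17.7
tool_pos: [0.5016, -0.01, 0.2645]
ee_rot: [[0.165, 0.986, 0.02], [0.986, -0.165, 0.021], [0.024, 0.016, -1.0]]
wrist_force: [-6.8, -1.1, 62.8]
width: 0.0003
gripper_force: 30.7
```

Request:
arm_command(
  targets=[
    {"fingers":-1,"linear":[0,0,-0.3],"yaw":0},
    {"fingers":0.2,"linear":[0,0,-0.4],"yaw":0},
  ],
)

```text
clock: 17.9
tool_pos: [0.4949, -0.0101, 0.3137]
ee_rot: [[0.165, 0.986, 0.005], [0.986, -0.165, 0.018], [0.018, 0.002, -1.0]]
wrist_force: [0.7, 1.1, 0.4]
width: 0.0052
gripper_force: 0.0
```

```bash
python3 go.py .596 -.217 .141 -.161; python3 - <<'E'
from h import *
C=[cam("top"),cam("side")]
r=[tip_of(n,"lever_grip") for n in("top","side")]; print(r)
if r[0] and r[1]: print(tri(C,[q[0]["centre"] for q in r]))
E
```

```text
t 17.9 pos [ 0.4949 -0.0101  0.3137] yang -0.1655 Rz [ 0.005  0.018 -1.   ] w 0.0052 F [0.7 1.1 0.4] q [-0.78  0.12  0.8   1.81 -0.11  1.25 -0.11]
shift units [-2.383  1.668  2.119] len mm 287.9
yaw units -0.009
[[{'centre': [319.2, 169.0], 'p': 0.97}], [{'centre': [245.8, 161.7], 'p': 0.64}]]
(array([ 0.5973984 , -0.21409206,  0.14927092]), np.float64(0.007664548121068303))
```

Request:
arm_command(
  grip_force=12,
  targets=[
    {"fingers":0.4,"linear":[-0.3,0.2,0],"yaw":0},
    {"fingers":0.4,"linear":[-0.5,0.35,0],"yaw":0},
    {"fingers":0.4,"linear":[-0.5,0.35,0],"yaw":0},
    {"fingers":0.4,"linear":[-0.5,0.35,0],"yaw":0},
    {"fingers":0.4,"linear":[-0.5,0.35,0],"yaw":0},
    {"fingers":0.4,"linear":[-0.08,0.07,0.2],"yaw":0},
    {"fingers":0.4,"linear":[0,0,0.3],"yaw":0},
    {"fingers":0.4,"linear":[0,0,0.3],"yaw":0},
  ],
)

```text
clock: 18.9
tool_pos: [0.5954, -0.2187, 0.2432]
ee_rot: [[0.166, 0.986, 0.004], [0.986, -0.166, 0.018], [0.019, 0.001, -1.0]]
wrist_force: [0.1, 0.5, 0.0]
width: 0.0614
gripper_force: 0.0
```

```bash
python3 go.py .596 -.217 .141 -.161
```

```text
t 18.9 pos [ 0.5954 -0.2187  0.2432] yang -0.1664 Rz [ 0.004  0.018 -1.   ] w 0.0614 F [0.1 0.5 0. ] q [-0.27  0.51  0.82  1.58 -0.41  1.23  0.47]
shift units [-0.002  0.003  1.277] len mm 102.2
yaw units -0.01
```

Request:
arm_command(
  grip_force=20,
  targets=[
    {"fingers":0.4,"linear":[0,0,0.5],"yaw":0},
    {"fingers":0.4,"linear":[0,0,0.5],"yaw":0},
    {"fingers":0.4,"linear":[0,0,0.27],"yaw":0},
    {"fingers":-1,"linear":[0,0,0],"yaw":0},
    {"fingers":-1,"linear":[0,0,0],"yaw":0},
    {"fingers":-1,"linear":[0,0,0],"yaw":0},
    {"fingers":-1,"linear":[0,0,0],"yaw":0},
    {"fingers":-1,"linear":[0,0,0],"yaw":0},
  ],
)

```text
clock: 19.7
tool_pos: [0.5972, -0.2166, 0.1453]
ee_rot: [[0.164, 0.986, 0.007], [0.986, -0.164, 0.018], [0.019, 0.004, -1.0]]
wrist_force: [0.4, 0.3, 0.1]
width: 0.0252
gripper_force: 0.0
```

Request:
arm_command(
  targets=[
    {"fingers":-1,"linear":[0,0,0],"yaw":0},
    {"fingers":-1,"linear":[0,0,0],"yaw":0},
    {"fingers":-1,"linear":[0,0,0],"yaw":0},
  ],
)

```text
clock: 20.0
tool_pos: [0.5951, -0.2164, 0.1443]
ee_rot: [[0.165, 0.986, 0.003], [0.986, -0.165, 0.019], [0.019, -0.0, -1.0]]
wrist_force: [-5.3, 0.7, 2.8]
width: 0.0164
gripper_force: 20.0
```

```bash
cat > lev.py <<'E'
from go import *
from board import *
import sys
b=np.load("b.npy"); o=np.load("lo.npy") if len(sys.argv)>1 and sys.argv[1]!="ref" else None
g=lambda s: np.array(s["tool_pos"])-.019*np.array(s["ee_rot"])[:,2]
L=lambda th: top2w([[.05,-.17,.006]],b,th)[0]
s=read_state()
if o is None:
    o=g(s)-L(-.17); np.save("lo.npy",o); print("offset",o,"w",s["width"])
else:
    th=float(sys.argv[1]); R=np.array(s["ee_rot"])
    print("shift",np.round(R.T@(L(th)+o-g(s))/.08,3),"F",np.round(s["wrist_force"],1))
zs=np.linspace(-.17,.56,731); print("theta from z",zs[np.argmin([abs((L(t)+o-g(s))[2]) for t in zs])], "y err",)
E
python3 lev.py ref; for t in -.02 .13 .27; do python3 lev.py $t; done
```

```text
offset [-0.00102262  0.00015971  0.00362876] w 0.01638644803301141
theta from z -0.17 y err
shift [-0.048  0.     0.315] F [-5.3  0.7  2.8]
theta from z -0.17 y err
shift [-0.047  0.     0.634] F [-5.3  0.7  2.8]
theta from z -0.17 y err
shift [-0.004  0.     0.928] F [-5.3  0.7  2.8]
theta from z -0.17 y err
```

Request:
arm_command(
  targets=[
    {"fingers":-1,"linear":[-0.03,0,0.15],"yaw":0},
    {"fingers":-1,"linear":[-0.02,0,0.16],"yaw":0},
    {"fingers":-1,"linear":[0,0,0.16],"yaw":0},
    {"fingers":-1,"linear":[0,0,0.16],"yaw":0},
    {"fingers":-1,"linear":[0.02,0,0.15],"yaw":0},
    {"fingers":-1,"linear":[0.02,0,0.1],"yaw":0},
    {"fingers":-1,"linear":[0,0,0.05],"yaw":0},
    {"fingers":-1,"linear":[0,0,0],"yaw":0},
  ],
)

```text
clock: 20.8
tool_pos: [0.5953, -0.2155, 0.0691]
ee_rot: [[0.164, 0.986, 0.002], [0.986, -0.164, 0.019], [0.02, -0.001, -1.0]]
wrist_force: [-6.6, 0.6, 1.7]
width: 0.0162
gripper_force: 20.0
```

```bash
python3 lev.py .27
```

```text
shift [ 0.003 -0.001 -0.012] F [-6.6  0.6  1.7]
theta from z 0.276 y err
```

Request:
arm_command(
  targets=[
    {"fingers":-1,"linear":[0,0,0],"yaw":0},
    {"fingers":-1,"linear":[0,0,0],"yaw":0},
    {"fingers":-1,"linear":[0,0,0],"yaw":0},
    {"fingers":-1,"linear":[0,0,0],"yaw":0},
    {"fingers":-1,"linear":[0,0,0],"yaw":0},
    {"fingers":-1,"linear":[0,0,0],"yaw":0},
  ],
)

```text
clock: 21.4
tool_pos: [0.5952, -0.2156, 0.0697]
ee_rot: [[0.165, 0.986, 0.003], [0.986, -0.165, 0.019], [0.02, -0.001, -1.0]]
wrist_force: [-6.6, 1.6, 2.5]
width: 0.0163
gripper_force: 20.0
```

```bash
python3 lev.py .27; python3 - <<'E'
from board import *
b=np.load("b.npy"); th=.275
for l in("needle_tip","set_hand_tip"): pass
c=cam("side"); ims=[c["img"].astype(float)]
for _ in range(5): ims.append(cam("side")["img"].astype(float))
im=np.mean(ims,0).astype(np.uint8); np.save("fin.npy",im)
# rectified dial
k=6; pl=np.array([[0,0],[400,0],[400,400],[0,400]],np.float32)
W=np.array([[-.0935,-(u-200)/k/1000,.086-(v-200)/k/1000] for u,v in pl])
M=cv2.getPerspectiveTransform(proj(c,top2w(W,b,th)).astype(np.float32),pl); r=cv2.warpPerspective(im,M,(400,400),flags=cv2.INTER_CUBIC)
x0,y0=150,140
u=cv2.resize(im[y0:y0+150,x0:x0+100+0],(400,600),interpolation=cv2.INTER_CUBIC)
x0,y0=185,130; u=cv2.resize(im[y0:y0+120,x0:x0+80],(400,600),interpolation=cv2.INTER_CUBIC)
for t,col in((.275,(0,255,0)),):
    P=top2w([[-.1,-.085,.024],[-.1,.155,.024],[.1,.155,.024],[.1,-.085,.024]],b,t); cv2.polylines(u,[np.round((proj(c,P)+.5-[x0,y0])*5*8).astype(np.int32)],True,col,1,cv2.LINE_AA,3)
d=im[160:225,240:280]
cv2.imwrite("pics/f.png",np.hstack([np.vstack([r,np.zeros((200,400,3),np.uint8)]),u]))
for l in("needle_tip","set_hand_tip"): 
    for t in tip_of("side",l): print(l,t["p"],t["centre"],cv2.perspectiveTransform(np.array([[t["centre"]]],np.float32),M))
# tilt fit: left edge of the board, side view, gradient energy along projected edges (front, left, back)
g=cv2.GaussianBlur(im,(0,0),.8).astype(np.float32)
gx=np.abs(cv2.Sobel(g,cv2.CV_32F,1,0)).sum(2); gy=np.abs(cv2.Sobel(g,cv2.CV_32F,0,1)).sum(2); e=np.hypot(gx,gy)
def line(A,B): return np.array(A)+np.linspace(.05,.95,60)[:,None]*(np.array(B)-A)
ts=np.arange(.15,.4,.005)
for nm,A,B in(("left",[-.1,.155,.024],[.1,.155,.024]),("front",[-.1,.05,.024],[-.1,.155,.024]),("back",[.1,.02,.024],[.1,.155,.024])):
    sc=[cv2.remap(e,*[q.astype(np.float32).reshape(1,-1) for q in proj(c,top2w(line(A,B),b,t)).T],cv2.INTER_LINEAR).mean() for t in ts]
    i=np.argsort(sc)[::-1][:6]; print(nm,np.round(ts[i],3),np.round(np.array(sc)[i]))
E
```

```text
shift [ 0.004 -0.001 -0.004] F [-6.6  1.6  2.5]
theta from z 0.272 y err
set_hand_tip 0.22 [247.0, 174.8] [[[-680.56824  117.8693 ]]]
left [0.15  0.155 0.16  0.165 0.17  0.175] [249. 247. 243. 235. 226. 215.]
front [0.265 0.26  0.27  0.255 0.275 0.25 ] [569. 568. 562. 561. 550. 546.]
back [0.25  0.255 0.245 0.26  0.24  0.265] [178. 178. 178. 177. 176. 175.]
```

View pics/f.png

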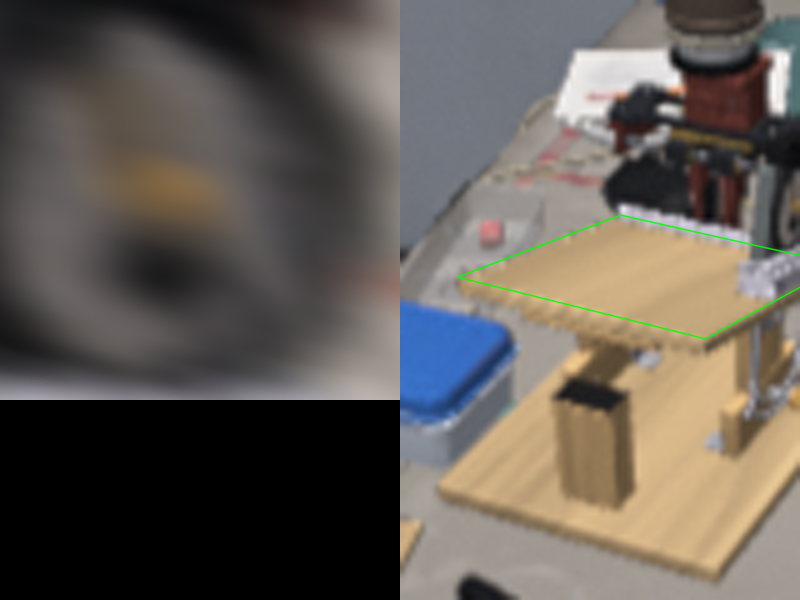

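```bash
cat > fn.py <<'E'
from h import *
import pickle
from scipy.optimize import least_squares
# joint fit of hand and needle angle: image channels -> fit brass (R-B) and darkness (R channel, insensitive to brass) separately
for img,c,G,o in pickle.load(open("fr.pkl","rb")):
    def P(r,a,d):
        r=np.asarray(r)/1e3; a=np.broadcast_to(a,r.shape); return proj(c,o+np.stack([np.full(r.shape,-.010-d/1e3),r*np.sin(a),.065+r*np.cos(a)],-1)@G.T)
    def line(ch,a0,r0,r1,hw,sgn):
        # profile-centroid method sampled across the hand in the image: for each radius, sample along dial-horizontal
        rs=np.linspace(r0,r1,25); t=np.linspace(-hw,hw,41); xs=[]
        for r in rs:
            x=r*np.sin(a0)+t; y=np.full_like(x,r*np.cos(a0)); uv=P(np.hypot(x,y),np.arctan2(x,y),2.).astype(np.float32)
            v=sgn*cv2.remap(ch,uv[:,0].reshape(1,-1),uv[:,1].reshape(1,-1),cv2.INTER_CUBIC).ravel()
            e=np.interp(t,[t[0],t[-1]],[v[:4].mean(),v[-4:].mean()]); w=np.clip(v-e,0,None); xs.append((w*x).sum()/w.sum() if w.sum()>0 else np.nan)
        y=rs*np.cos(a0); k=np.polyfit(y,xs,1); return np.arctan(k[0]),k[1],np.std(np.polyval(k,y)-xs)
    rb=(img[...,2]-img[...,0]).astype(np.float32); dk=img[...,2].astype(np.float32)
    h=.28
    for _ in range(4): hh=line(rb,h,7,20,3.5,1); h=hh[0]
    n=line(dk,0.,13,24,2.2,-1)
    print("hand",np.round(hh,3),"needle",np.round(n,3),"gauge tilt right by tool",round(float(G[2,1]),3))
E
python3 fn.py
python3 - <<'E'
import pickle,cv2,numpy as np
E
```

```text
hand [0.261 1.267 0.068] needle [0.005 2.035 0.037] gauge tilt right by tool 0.012
hand [0.275 0.263 0.057] needle [-0.017  0.882  0.035] gauge tilt right by tool 0.009
hand [0.272 0.179 0.088] needle [0.042 1.226 0.087] gauge tilt right by tool 0.008
hand [0.28  0.295 0.081] needle [0.043 0.684 0.015] gauge tilt right by tool 0.009
hand [0.277 0.447 0.093] needle [0.028 1.517 0.087] gauge tilt right by tool 0.01
```

```bash
python3 lev.py .27; python3 -c "
from cell import *; print(close_job())"
```

```text
shift [ 0.004 -0.    -0.004] F [-6.9  0.3  3.7]
theta from z 0.272 y err
the job is handed in; nothing more can be done
None
```

The gauge is home in the pocket with its dial to the front and released. The arm is still holding the lever with the top at about 0.27 rad. That matches the set hand, measured at about 0.27 rad while the gauge was held near the camera. I could not read the needle directly against the hand once the gauge was mounted. The job is handed in; the result was not reported back.

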